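# Post the meal-order tile at the fish fry

### The arm

A 6-joint arm with a two-finger parallel gripper is mounted at the origin on the work surface. World frame = base frame: x ahead of the robot, y to its left, z up, the work surface at z = 0. Lengths are in m, angles in rad, forces in N, time in s.
With the tool pointing down it reaches from about 0.35 to 0.975 m from the base axis. Payload 4.9 kg.
Tool frame: the origin (TCP) lies at the very end of the fingers, on their centre line; the grasp point (between the pads) lies 19 mm behind it; z points along the fingers, y is the line along which they close (so a half turn about z gives the same grasp; the last joint's range is limited). The gripper opens to 85 mm and grips with 20 to 120 N. Pads are 22 mm wide; open, the fingers measure 114 mm over their backs; the gripper's body (76 mm by 85 mm) begins 54 mm behind the grasp point. The pads swing forward as they close: fully open they stand 13 mm farther back than shut.
Start: joints at [1.094, 0.053, 1.613, -0, 1.476, -0.119], TCP at [0.219, 0.585, 0.231] pointing down, gripper open.
Joint ranges: [-3.01, 3.01], [-1.01, 2.22], [0.06, 2.58], [-1.02, 4.17], [0.09, 2.62], [-3.14, 3.14]. Speed limits (rad/s): [2.57, 2.57, 3.14, 3.14, 3.14, 3.14].

### API

Orientations are given as a rotation vector (axis times angle).
In Python, from station import ctrl, imaging gives the robot as it stands.
- The arm moves only by the tool play_rows, never from a script. Its argument "series" is a list of rows, each a list of 3 entries, a list of its own where there are three numbers: the opening, from 0 (shut) to 1 (fully open), then the shift along the tool's x, y, z each as a share of 0.05 m, from -1 to 1, then the turn, a rotation vector about the tool's x, y, z each as a share of 8 degrees, from -1 to 1. In form: [[grip, [dx, dy, dz], [ax, ay, az]], ...]. A call has 1 to 8 rows; each row shifts and turns the commanded pose from where the row before left it, along the tool's axes as they then stand; what a row does not reach is not made up. A row lasts 1/8 s, in which the tool goes at most 62.5 mm and 10.7 degrees, less where a joint would pass 70% of its speed; a pose out of reach is approached as far as the arm can. A call with a number of a shift or a turn outside -1 to 1 is refused whole. A call with a gripper value outside its range is refused whole. The fingers move at their own pace and stop on an object; "force" is the grip in N (left out, the last holds). Time passes only in rows, so rows that do not move let the fingers close. It gives the time, the measured TCP pose, the force, the opening and the grip force at its end, in the units of the state.
- ctrl.get_obs(): the state, without advancing time (a new reading comes with each control period).
- imaging.get_image(name): name is "scene" or "top"; returns a dict with "color" (400x640x3 uint8, blue, green, red), "fx", "fy", "cx", "cy" (pixels), "D" ([k1, k2, p1, p2, k3] as OpenCV has them; the pictures are not rectified), "extrinsics" (4x4, takes a point from world to camera coordinates). Camera axes: x right, y down, z forward; pixel columns grow to the right and rows downward; lengths in m; the calibration is good to about 2 mm. A picture is of the moment at which its call begins. There is no depth.
- ctrl.finish_job(): hands the job in; it is judged then, once.
The state is a dict: "t": time; "q": joint angles; "dq": joint speeds; "effort": joint torques, N m; "tool_pos": TCP position; "tool_rot": TCP orientation; "contact_force": force on the tool from outside, world axes, zero at the start; "wrist_torque": the same for the moment, N m; "opening": finger opening in m; "grip_force": force on a finger pad.
Only numpy, scipy, OpenCV 4.12 (cv2) and the standard library are available. Lean on these libraries where they do the work, as an engineer would, in place of code of your own. Each camera call takes 0.05 s, during which the arm holds its last target. There are 200 camera calls.

### The job

Open the shutter of the order box by turning the red knob on its top clockwise as far as it goes; the box stands loose and its knob is stiff, so press down firmly while turning so that the box does not spin or slide away. Then push the wooden order tile along the box's deck and right through the slot, so that it drops inside and lies on the box's floor. Leave the shutter open, the box where it stood, and everything else on the table alone.

Things in the scene. Friction and masses are not known exactly. Their poses are not given: they have to be found in the camera images.
- order_box: Loose order box, 0.9 kg: slides at about 3.5 N, spins at 0.3 N m unless pressed down. Origin on the table under the middle of the deck's inner edge; +x = push direction, z up. Its frame, mm: wooden deck x -185 to 0, y -110 to 110, top z 35, no rails. Green housing x 0 to 165, y -100 to 100, clear top z 90. Inner floor z 10. Yellow front plate, outer face x 14: a gap of 14 after the deck.
- order_tile: Loose wooden tile with a blue band across its top, 90 mm (its x) by 100 mm (its y), 8 mm thick, corners cut by 6 mm, about 60 g. It lies flat on the deck, its x roughly along the push direction but skewed and off to one side. Too wide to grip across: push it by its edges. As it passes the deck's edge it tips, nose down, its tail rising up to 20 mm. Origin: centre of its underside.
- shutter_knob (a joint): Knob angle relative to the box, rad: 0 = shut, grows clockwise seen from above, 1.4 = stop, shutter fully up (it rises 11 mm per rad from just above the deck). Stiff: about 0.42 N m; stays where it is left. Pressing down on it with 8 to 20 N keeps the box from spinning.
- knob_grip (a point): Middle of the knob's red grip bar, 62 mm long (this frame's x), 16 mm wide (its y), 26 mm high; at half its height, on the turning axis: x 100, y 0, z 111 mm of the box (bar z 98 to 124). Under it a round black flange, radius 33 mm, z 90 to 98, turns with it. The frame turns with the knob; shut, its x lies along the box's y.
- slot (a point): Middle of the slot's lower edge at the yellow front plate's outer face: x 14, y 0, z 35 mm of the box, same axes. The slot is 106 mm wide, 13 mm high (z 35 to 48), the plate 4 mm thick; right behind it a red shutter blocks it until the knob is turned. A tile pushed until its tail meets the plate's outer face drops through the gap between deck and plate, flat onto the inner floor.
- deck_end (a point): Middle of the deck's outer end, on its top: x -185, y 0, z 35 mm of the box; same axes as the box.
- tile_stack: Loose steel tray (120 x 130 mm, 66 mm high at one edge) with four spare tiles stacked in it, to be left alone. Origin: centre of its underside.
- tumbler: Loose amber tumbler, 76 mm across, 120 mm high, to be left alone. Origin: centre of its foot.
- foam_cup: Loose white cup, 72 mm across, 85 mm high, to be left alone. Origin: centre of its foot.
- water_bottle: Loose clear bottle with blue label, 62 mm across, 190 mm high, to be left alone. Origin: centre of its foot.
- foil_pan: Loose open aluminium pan, 220 x 160 mm, 45 mm high, to be left alone. Origin: centre of its underside.
- spatula: Loose spatula lying on the table, to be left alone. Origin: on its underside.
- sauce_jar: Loose amber jar with red cap, 64 mm across, 100 mm high, to be left alone. Origin: centre of its foot.

How it is judged:
On the way, in this order (a step that is already met when the one before it is completed fails the run):
1. the knob is turned clockwise to its stop (over 1.2 rad), shutter open (value of joint shutter_knob above 1.2 rad), for 0.2 s.
2. the tile has gone through the slot and dropped to the box's floor (x of order_tile in the frame of order_box between 0.042 and 0.12 m and y of order_tile in the frame of order_box between -0.05 and 0.05 m and z of order_tile in the frame of order_box between 0 and 0.02 m), for 0.2 s.
At the end, for the whole second after the job is handed in: The tile lies at rest wholly inside the box, on its floor (its centre 42 to 120 mm beyond the deck's inner edge and under 20 mm high), the knob is still over 1.2 rad open, the box is within 30 mm of its start at the slot and 50 mm at the deck's outer end (all of step 2 and linear speed of order_tile below 0.02 m/s and value of joint shutter_knob above 1.2 rad and distance of slot from where it was at the start of the episode below 0.03 m and distance of deck_end from where it was at the start of the episode below 0.05 m); the robot touches nothing.
It fails at once if the box spins or is shoved away (slot shifted over 40 mm or deck end over 60 mm) (distance of slot from where it was at the start of the episode above 0.04 m or distance of deck_end from where it was at the start of the episode above 0.06 m).
It fails at once if a bystander is shifted over 40 mm (distance of any of tile_stack, tumbler, foam_cup, water_bottle, foil_pan, spatula, sauce_jar from where it was at the start of the episode above 0.04 m).
It fails at once if a bystander is tipped over (angle between any of tile_stack, tumbler, foam_cup, water_bottle, foil_pan, spatula, sauce_jar's own z axis and vertical above 0.5 rad).
It also fails if it takes over 70 s, if anything falls off the work surface, if the arm or the gripper's body presses on something with over 40 N, if the wrist force passes 120 N, or if a joint passes its speed limit or range.

## Working session

There is one attempt and no reset: what is moved stays moved. The work goes in short steps, Python scripts to look and compute and a tool call to move; the robot and the scene stay as the last step left them, time stands still between calls to the robot, and variables do not carry over. Pictures are saved under pics/ and viewed, at most 10 in all, crops included, and the job is handed in when it is done.

Besides the shell and the picture viewer there is one more tool, called after "Emit:" as name(argument=value, ...) on one line, values as JSON. play_rows: Moves the arm, as the interface text tells. Shift numbers are shares of 0.05 m and turn numbers shares of 8 degrees, none past 1 either way. Its arguments: {"type":"object","properties":{"series":{"type":"array"},"force":{"type":"number"}},"required":["series"]}

```bash
mkdir -p pics; cat > h.py <<'E'
import cv2, numpy as np
from station import ctrl, imaging
from scipy.spatial.transform import Rotation as R
def px2w(im,pts,z):
    K=np.array([[im['fx'],0,im['cx']],[0,im['fy'],im['cy']],[0,0,1]]);E=np.array(im['extrinsics'])
    u=cv2.undistortPoints(np.array(pts,float).reshape(-1,1,2),K,np.array(im['D'],float)).reshape(-1,2)
    d=np.c_[u,np.ones(len(u))]@E[:3,:3]; o=-E[:3,:3].T@E[:3,3]
    return o+d*((z-o[2])/d[:,2])[:,None]
def w2px(im,P):
    K=np.array([[im['fx'],0,im['cx']],[0,im['fy'],im['cy']],[0,0,1]]);E=np.array(im['extrinsics'])
    return cv2.projectPoints(np.array(P,float).reshape(-1,1,3),cv2.Rodrigues(E[:3,:3])[0],E[:3,3],K,np.array(im['D'],float))[0].reshape(-1,2)
E
python3 - <<'E'
from h import *
for n in('top','scene'):
    im=imaging.get_image(n); cv2.imwrite(f'pics/{n}0.png',im['color'])
    E=np.array(im['extrinsics']);print(n,im['fx'],(-E[:3,:3].T@E[:3,3]).round(3),E[:3,:3].round(2).tolist())
o=ctrl.get_obs();print(o['t'],o['tool_pos'],R.from_rotvec(o['tool_rot']).as_matrix().round(3).tolist())
E
```

```text
top 393.81906330300615 [0.395 0.005 1.232] [[0.02, -1.0, 0.02], [-0.99, -0.02, -0.15], [0.15, -0.01, -0.99]]
scene 400.94681643256746 [ 1.394 -0.674  0.851] [[0.64, 0.77, -0.0], [0.44, -0.37, -0.82], [-0.63, 0.52, -0.57]]
0.1 [0.21863391 0.58493245 0.23020501] [[-0.937, 0.35, -0.001], [0.35, 0.937, -0.002], [0.0, -0.002, -1.0]]
```

View pics/top0.png

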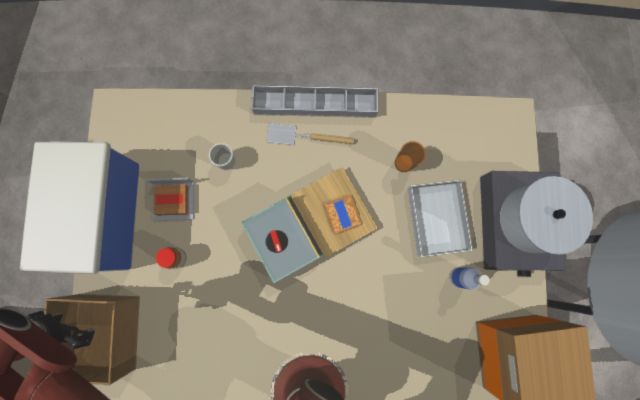

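View pics/scene0.png

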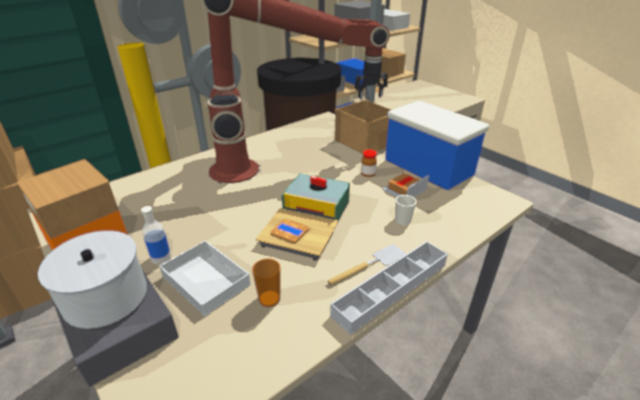

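Top view: green housing around (282,240), red knob (277,240), deck to its right with corners near (345,170), (378,213), tile around (343,214). Push direction is image left and down. Now a zoomed crop and the colour masks.

```bash
python3 - <<'E'
from h import *
im=imaging.get_image('top');c=im['color']
cv2.imwrite('pics/crop1.png',cv2.resize(c[160:290,235:390],None,fx=5,fy=4.6,interpolation=cv2.INTER_CUBIC)) if 0 else cv2.imwrite('pics/crop1.png',cv2.resize(c[160:280,235:385],None,fx=5,fy=5,interpolation=cv2.INTER_CUBIC))
hsv=cv2.cvtColor(c,cv2.COLOR_BGR2HSV);H,S,V=cv2.split(hsv)
roi=np.zeros(H.shape,np.uint8);roi[160:285,238:385]=1
def big(m):
    m=(m&(roi>0)).astype(np.uint8);cs=cv2.findContours(m,cv2.RETR_EXTERNAL,cv2.CHAIN_APPROX_NONE)[0]
    return max(cs,key=cv2.contourArea)
for n,m,z in(('red',((H<8)|(H>172))&(S>150)&(V>90),.124),('blue',(H>100)&(H<130)&(S>120),.043),('green',(H>75)&(H<110)&(S>35)&(S<140),.09)):
    k=big(m);r=cv2.minAreaRect(k);b=cv2.boxPoints(r)
    print(n,cv2.contourArea(k),np.round(r[0],1),b.round(1).tolist(),px2w(im,np.vstack([r[0],b]),z)[:,:2].round(4).tolist())
E
```

```text
red 71.5 [275.5 240.6] [[269.5, 231.5], [274.8999938964844, 229.6999969482422], [281.6000061035156, 249.8000030517578], [276.20001220703125, 251.60000610351562]] [[0.4471, 0.1015], [0.4724, 0.1193], [0.4778, 0.1043], [0.4219, 0.0838], [0.4166, 0.0987]]
blue 194.0 [342.3 213.8] [[333.79998779296875, 202.89999389648438], [341.8999938964844, 200.0], [350.70001220703125, 224.8000030517578], [342.70001220703125, 227.60000610351562]] [[0.5361, -0.0915], [0.5693, -0.0654], [0.5787, -0.09], [0.5032, -0.1175], [0.494, -0.0931]]
green 39.0 [275.7 262.6] [[235.39999389648438, 267.20001220703125], [248.0, 233.0], [316.0, 258.0], [303.3999938964844, 292.20001220703125]] [[0.3859, 0.102], [0.3704, 0.2171], [0.4692, 0.1849], [0.4012, -0.0133], [0.3039, 0.0208]]
```

View pics/crop1.png

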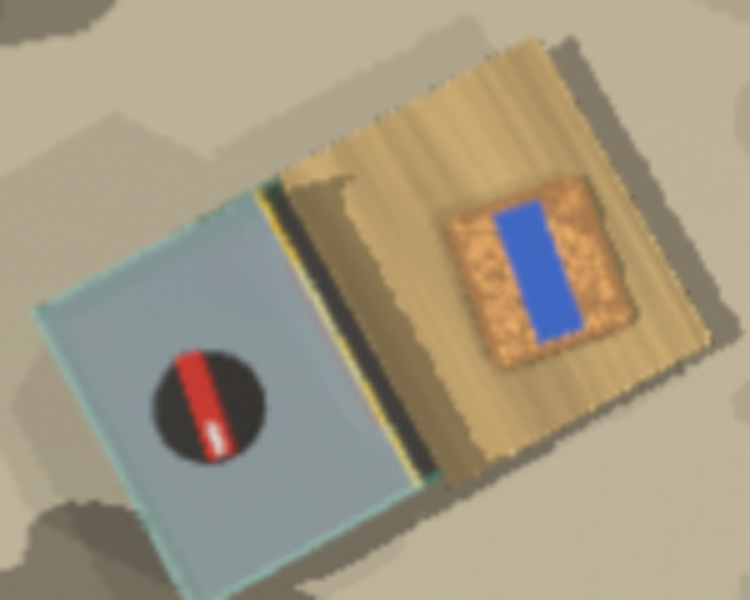

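Crop: deck's outer corners at crop (537,38), (712,340), housing top corners (37,312), (258,192), (420,485), tile corners (447,215), (583,178), (637,315), (505,368), knob flange centre (209,407). The bar is turned slightly clockwise off the front edge direction.

```bash
python3 - <<'E'
from h import *
im=imaging.get_image('top')
f=lambda p:(np.array(p,float)+.5)/5-.5+[235,160]
D=px2w(im,f([(537,38),(712,340)]),.035)[:,:2]
G=px2w(im,f([(37,312),(258,192),(420,485)]),.09)[:,:2]
T=px2w(im,f([(447,215),(583,178),(637,315),(505,368)]),.043)[:,:2]
F=px2w(im,f([(209,407)]),.098)[0,:2]
B=px2w(im,f([(188,352),(222,458)]),.124)[:,:2]
print('D',D.round(4).tolist(),np.linalg.norm(D[0]-D[1]));print('G',G.round(4).tolist(),np.linalg.norm(G[0]-G[1]),np.linalg.norm(G[1]-G[2]))
# push dir: from deck end mid to knob
de=D.mean(0);a=F-de;print('de',de,'knob',F,np.linalg.norm(a),'(expect .285) yaw',np.degrees(np.arctan2(a[1],a[0])))
for e,n in((D[1]-D[0],'deckend'),(G[2]-G[1],'front'),(B[1]-B[0],'bar')):
    print(n,np.degrees(np.arctan2(e[1],e[0])), 'normal', np.degrees(np.arctan2(e[1],e[0]))-90)
yaw=np.arctan2(a[1],a[0]);x=np.array([np.cos(yaw),np.sin(yaw)]);y=np.array([-x[1],x[0]])
o=(F-.1*x+de+.185*x)/2;print('origin',o,x)
loc=lambda P:np.c_[(P-o)@x,(P-o)@y].round(4).tolist()
print('tile',loc(T),loc(T.mean(0)[None]));print('D',loc(D),'G',loc(G))
E
```

```text
D [[0.6834, -0.0903], [0.4966, -0.199]] 0.21607761309611415
G [[0.5008, 0.2037], [0.574, 0.0772], [0.4053, -0.0207]] 0.1461766180025391 0.19503330669599941
de [ 0.59000361 -0.14466209] knob [0.44736744 0.10127384] 0.28430540042180713 (expect .285) yaw 120.11256999294048
deckend -149.78221667696076 normal -239.78221667696076
front -149.87069708967252 normal -239.87069708967252
bar -160.45347978626674 normal -250.45347978626674
origin [0.49736325 0.01507014] [-0.50170053  0.86504137]
tile [[-0.0799, -0.037], [-0.1641, -0.0166], [-0.151, 0.0725], [-0.0649, 0.0615]] [[-0.115, 0.0201]]
D [[-0.1845, -0.108], [-0.1849, 0.108]] G [[0.1615, -0.0976], [0.0153, -0.0974], [0.0153, 0.0976]]
```

Box: origin (0.497, 0.015), yaw 120.1°. The knob bar is at yaw 19.5°, already about 0.18 rad open. The tile centre is at box (-115, 20) mm, skewed about -9.5°. Moving above the knob.

Emit:
play_rows(series=[[0.6, [-0.77, -0.75, 0], [0, 0, 0]], [0.6, [-0.77, -0.75, 0], [0, 0, 0]], [0.6, [-0.77, -0.75, 0], [0, 0, 0]], [0.6, [-0.77, -0.75, 0], [0, 0, 0]], [0.6, [-0.77, -0.75, 0], [0, 0, 0]], [0.6, [-0.77, -0.75, 0], [0, 0, 0]], [0.6, [-0.77, -0.75, 0], [0, 0, 0]], [0.6, [-0.77, -0.75, 0], [0, 0, 0]]])

```text
t: 1.2
tool_pos: [0.4027, 0.1949, 0.2313]
tool_rot: [0.559, 3.091, 0.0]
contact_force: [0.9, 0.4, 0.3]
opening: 0.051
grip_force: 0.0
```

Emit:
play_rows(series=[[0.6, [-0.77, -0.75, 0], [0, 0, 0]], [0.6, [-0.77, -0.75, 0], [0, 0, 0]], [0.6, [0, 0, 0], [0, 0, -1]], [0.6, [0, 0, 0], [0, 0, -1]], [0.6, [0, 0, 0], [0, 0, -1]], [0.6, [0, 0, 0], [0, 0, -1]], [0.6, [0, 0, 0], [0, 0, -1]], [0.6, [0, 0, 0], [0, 0, 0]]])

```text
t: 2.2
tool_pos: [0.448, 0.0993, 0.2311]
tool_rot: [0.529, -3.096, -0.0]
contact_force: [-0.7, 0.8, -0.1]
opening: 0.051
grip_force: 0.0
```

```bash
cat >> h.py <<'E'
O=np.array([.49736,.01507]);YAW=np.radians(120.0);BX=np.array([np.cos(YAW),np.sin(YAW)]);BY=np.array([-BX[1],BX[0]])
def rep(bx=None,by=None,z=None,yaw=None):
    o=ctrl.get_obs();p=np.array(o['tool_pos']);M=R.from_rotvec(o['tool_rot']).as_matrix()
    print('t',o['t'],'pos',p.round(4),'box',((p[:2]-O)@BX).round(4),((p[:2]-O)@BY).round(4),'yaw',np.degrees(np.arctan2(M[1,0],M[0,0])).round(2),'tilt',M[:,2].round(3),'q',np.round(o['q'],2),'F',np.round(o['contact_force'],1),'open',o['opening'],'grip',o['grip_force'])
    if bx is not None:
        T=np.r_[O+bx*BX+by*BY,z]; print('shift units',(M.T@(T-p)/.05).round(3),'turn',(((np.degrees(np.arctan2(M[1,0],M[0,0]))-yaw+180)%360-180)/8).round(3))
E
python3 -c "
from h import *
rep(.1,0,.15,199.5)"
```

```text
t 2.2 pos [0.448  0.0993 0.2311] box 0.0976 0.0006 yaw -160.59 tilt [-0. -0. -1.] q [ 0.06 -0.36  1.98 -0.    1.52 -1.85] F [-0.7  0.8 -0.1] open 0.05100786913679882 grip 0.0
shift units [-0.004  0.049  1.622] turn -0.012
```

Emit:
play_rows(series=[[0.6, [0, 0.05, 0.8], [0, 0, 0]], [0.6, [0, 0, 0.8], [0, 0, 0]], [0.6, [0, 0, 0.8], [0, 0, 0]], [0.0, [0, 0, 0], [0, 0, 0]], [0.0, [0, 0, 0], [0, 0, 0]], [0.0, [0, 0, 0], [0, 0, 0]], [0.0, [0, 0, 0], [0, 0, 0]], [0.0, [0, 0, 0], [0, 0, 0]]], force=60)

```text
t: 3.2
tool_pos: [0.4483, 0.1017, 0.1128]
tool_rot: [-0.531, 3.094, -0.0]
contact_force: [-0.2, 1.3, 2.0]
opening: 0.0143
grip_force: 62.9
```

```bash
python3 -c "
from h import *
rep(.1,0,.1,199.5)
im=imaging.get_image('scene');cv2.imwrite('pics/s1.png',cv2.resize(im['color'][120:270,220:400],None,fx=4,fy=4,interpolation=cv2.INTER_CUBIC))"
```

```text
t 3.2 pos [0.4483 0.1017 0.1128] box 0.0996 -0.0008 yaw -160.51 tilt [ 0.002  0.    -1.   ] q [ 0.06 -0.26  2.1   0.    1.29 -1.85] F [-0.2  1.3  2. ] open 0.014287454111720697 grip 62.91910171508789
shift units [0.018 0.005 0.256] turn -0.002
```

View pics/s1.png

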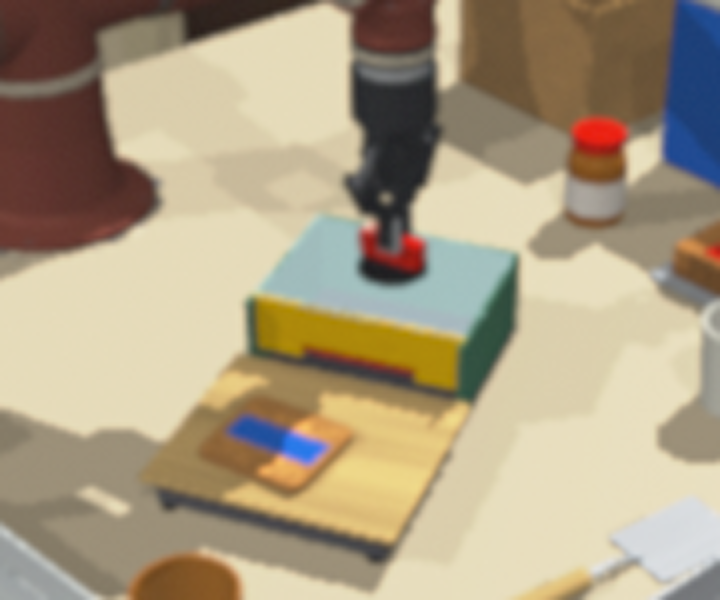

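The grip straddles the red bar at (392,245) in the crop. The box has not moved and the shutter is shut. Now pressing down gently.

Emit:
play_rows(series=[[0, [0, 0, 0.08], [0, 0, 0]], [0, [0, 0, 0.06], [0, 0, 0]], [0, [0, 0, 0], [0, 0, 0]]])

```text
t: 3.62
tool_pos: [0.4498, 0.102, 0.1125]
tool_rot: [-0.532, 3.093, -0.001]
contact_force: [-17.2, -0.9, 36.4]
opening: 0.0144
grip_force: 67.4
```

Emit:
play_rows(series=[[0, [0, 0, -0.08], [0, 0, 0]], [0, [0, 0, 0], [0, 0, 0]]])

```text
t: 3.88
tool_pos: [0.4496, 0.1019, 0.1127]
tool_rot: [-0.531, 3.091, -0.001]
contact_force: [-5.1, -1.3, 15.6]
opening: 0.0146
grip_force: 64.8
```

```bash
python3 -c "
from h import *
rep(.1,0,.1,199.5);print(ctrl.get_obs()['wrist_torque'])"
```

```text
t 3.875 pos [0.4496 0.1019 0.1127] box 0.0991 -0.002 yaw -160.51 tilt [ 0.005  0.    -1.   ] q [ 0.06 -0.25  2.1   0.    1.29 -1.85] F [-5.1 -1.3 15.6] open 0.01460645434448804 grip 64.79162335395813
shift units [0.045 0.011 0.253] turn -0.001
[ 0.0140449   0.91806391 -0.06077002]
```

Emit:
play_rows(series=[[0, [0, 0, 0], [0, 0, 0]], [0, [0, 0, 0], [0, 0, 0.5]], [0, [0, 0, 0], [0, 0, 0.5]], [0, [0, 0, 0], [0, 0, 0.5]], [0, [0, 0, 0], [0, 0, 0]]], force=100)

```text
t: 4.5
tool_pos: [0.4497, 0.1015, 0.1128]
tool_rot: [-0.206, 3.13, -0.002]
contact_force: [-4.8, -1.6, 16.3]
opening: 0.0129
grip_force: 100.2
```

```bash
python3 -c "
from h import *
rep(.1,0,.1,199.5);print(ctrl.get_obs()['wrist_torque'])"
```

```text
t 4.5 pos [0.4497 0.1015 0.1128] box 0.0987 -0.0019 yaw -172.48 tilt [ 0.005 -0.001 -1.   ] q [ 0.06 -0.25  2.1  -0.    1.29 -1.64] F [-4.8 -1.6 16.3] open 0.012895187903765032 grip 100.15231490135193
shift units [0.047 0.01  0.256] turn -1.497
[-0.24834614  0.94923935  0.15106736]
```

Emit:
play_rows(series=[[0, [0, 0, 0], [0, 0, 0.7]], [0, [0, 0, 0], [0, 0, 0.7]], [0, [0, 0, 0], [0, 0, 0.7]], [0, [0, 0, 0], [0, 0, 0.7]], [0, [0, 0, 0], [0, 0, 0.7]], [0, [0, 0, 0], [0, 0, 0.7]], [0, [0, 0, 0], [0, 0, 0.7]], [0, [0, 0, 0], [0, 0, 0.7]]])

```text
t: 5.5
tool_pos: [0.4493, 0.1, 0.1128]
tool_rot: [1.005, 2.971, -0.006]
contact_force: [-6.6, -8.5, 18.3]
opening: 0.0127
grip_force: 100.5
```

```bash
python3 -c "
from h import *
rep(.1,0,.1,199.5);print(ctrl.get_obs()['wrist_torque'])"
```

```text
t 5.5 pos [0.4493 0.1    0.1128] box 0.0975 -0.0009 yaw 142.62 tilt [ 0.003 -0.005 -1.   ] q [ 0.06 -0.25  2.1  -0.01  1.29 -0.86] F [-6.6 -8.5 18.3] open 0.012701950315464982 grip 100.49977540969849
shift units [0.054 0.004 0.255] turn -7.11
[-1.29147773  1.3133319   0.41607978]
```

Emit:
play_rows(series=[[0, [0, 0, 0], [0, 0, 0.5]], [0, [0, 0, 0], [0, 0, 0.5]], [0, [0, 0, 0], [0, 0, 0.4]], [0, [0, 0, 0], [0, 0, 0.2]], [0, [0, 0, 0], [0, 0, 0]]])

```text
t: 6.12
tool_pos: [0.4493, 0.0999, 0.1128]
tool_rot: [1.326, 2.842, -0.005]
contact_force: [-6.4, -6.9, 17.8]
opening: 0.0127
grip_force: 100.4
```

```bash
python3 -c "
from h import *
rep(.1,0,.1,129.5);print(ctrl.get_obs()['wrist_torque'])
im=imaging.get_image('top');cv2.imwrite('pics/t2.png',cv2.resize(im['color'][160:280,235:385],None,fx=5,fy=5,interpolation=cv2.INTER_CUBIC))"
```

```text
t 6.125 pos [0.4493 0.0999 0.1128] box 0.0975 -0.0008 yaw 129.97 tilt [ 0.003 -0.005 -1.   ] q [ 0.06 -0.25  2.1  -0.01  1.29 -0.64] F [-6.4 -6.9 17.8] open 0.01271369520728791 grip 100.43115377426147
shift units [ 0.053 -0.008  0.256] turn 0.059
[-1.2622805   1.27255189  0.30943875]
```

View pics/t2.png

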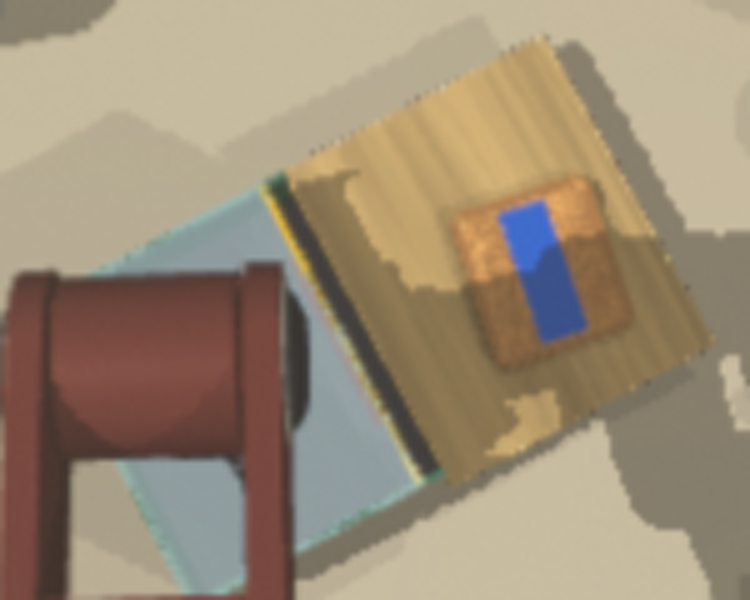

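Box has barely moved: outer corners now at crop (544,38), (712,340). A little more turning to find the stop.

Emit:
play_rows(series=[[0, [0, 0, 0], [0, 0, 0.25]], [0, [0, 0, 0], [0, 0, 0.2]], [0, [0, 0, 0], [0, 0, 0]]])

```text
t: 6.55
tool_pos: [0.45, 0.1007, 0.1128]
tool_rot: [1.414, 2.798, -0.0]
contact_force: [-4.0, -3.9, 15.6]
opening: 0.0129
grip_force: 100.2
```

```bash
python3 -c "
from h import *
rep(.1,0,.1,129.5);print(ctrl.get_obs()['wrist_torque'])"
```

```text
t 6.55 pos [0.45   0.1007 0.1128] box 0.0978 -0.0018 yaw 126.4 tilt [ 0.006 -0.003 -1.   ] q [ 0.06 -0.25  2.1  -0.    1.29 -0.57] F [-4.  -3.9 15.6] open 0.012894027813965184 grip 100.24720676243305
shift units [ 0.049 -0.032  0.256] turn -0.387
[-0.70940757  0.76070329  0.51043092]
```

Emit:
play_rows(series=[[0, [0, 0, -0.03], [0, 0, -0.1]], [0.5, [0, 0, -0.03], [0, 0, 0]], [0.5, [0, 0, 0], [0, 0, 0]], [0.5, [0, 0, 0], [0, 0, 0]], [0.5, [0, 0, -0.6], [0, 0, 0]], [0.5, [0, 0, -0.8], [0, 0, 0]], [0.5, [0, 0, -0.8], [0, 0, 0]]], force=40)

```text
t: 7.42
tool_pos: [0.4468, 0.1017, 0.2218]
tool_rot: [-1.399, -2.812, 0.001]
contact_force: [0.8, -0.4, 0.4]
opening: 0.0428
grip_force: 0.0
```

```bash
python3 -c "
from h import *
rep(-.115,.1,.14,210)"
```

```text
t 7.425 pos [0.4468 0.1017 0.2218] box 0.1003 0.0004 yaw 127.1 tilt [-0.001  0.    -1.   ] q [ 0.06 -0.36  2.    0.    1.51 -0.59] F [ 0.8 -0.4  0.4] open 0.04279919267026279 grip 0.0
shift units [-4.028 -2.507  1.636] turn -10.362
```

Emit:
play_rows(series=[[0.5, [-0.8, -0.5, 0], [0, 0, 0]], [0.5, [-0.8, -0.5, 0], [0, 0, 0]], [0.5, [-0.8, -0.5, 0], [0, 0, 0]], [0.5, [-0.8, -0.5, 0], [0, 0, 0]], [0.5, [-0.8, -0.5, 0], [0, 0, 0]], [0.5, [0, 0, 0], [0, 0, -1]], [0.5, [0, 0, 0], [0, 0, -1]], [0.5, [0, 0, 0], [0, 0, -1]]])

```text
t: 8.43
tool_pos: [0.4681, -0.1333, 0.2208]
tool_rot: [-0.778, -3.043, -0.001]
contact_force: [0.7, -0.8, 1.2]
opening: 0.0426
grip_force: 0.0
```

Emit:
play_rows(series=[[0.5, [0, 0, 0], [0, 0, -1]], [0.5, [0, 0, 0], [0, 0, -1]], [0.5, [0, 0, 0], [0, 0, -1]], [0.5, [0, 0, 0], [0, 0, -1]], [0.5, [0, 0, 0], [0, 0, -1]], [0.5, [0, 0, 0], [0, 0, -1]], [0.5, [0, 0, 0], [0, 0, -1]], [0.5, [0, 0, 0], [0, 0, -0.36]]])

```text
t: 9.43
tool_pos: [0.4681, -0.133, 0.2208]
tool_rot: [0.816, -3.033, -0.001]
contact_force: [0.4, 0.2, -0.7]
opening: 0.0428
grip_force: 0.0
```

```bash
python3 -c "
from h import *
rep(-.115,.1,.14,210)
im=imaging.get_image('top');cv2.imwrite('pics/t3.png',cv2.resize(im['color'][160:280,235:385],None,fx=5,fy=5,interpolation=cv2.INTER_CUBIC))"
```

```text
t 9.425 pos [ 0.4681 -0.133   0.2208] box -0.1136 0.0994 yaw -149.89 tilt [-0.001  0.001 -1.   ] q [-0.43 -0.28  1.94  0.    1.49 -2.53] F [ 0.4  0.2 -0.7] open 0.042807292440134946 grip 0.0
shift units [ 0.012 -0.029  1.616] turn 0.013
```

View pics/t3.png

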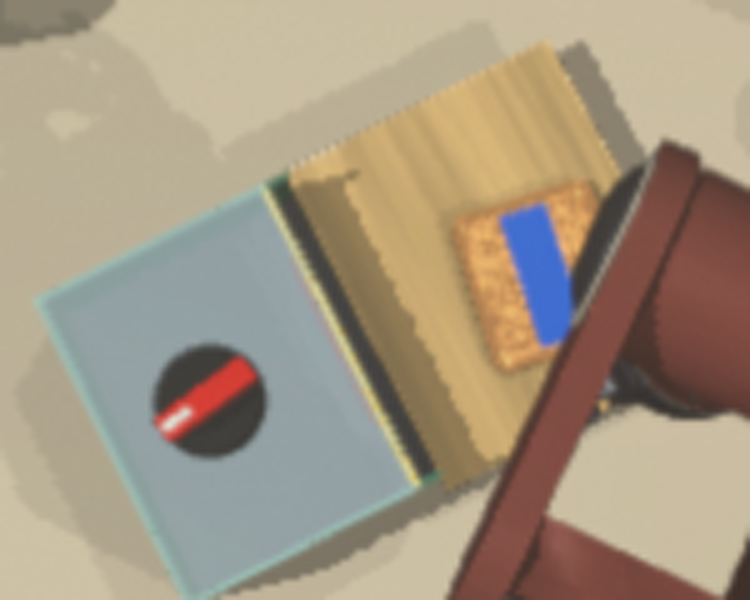

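The knob now runs from crop (160,428) to (252,365), roughly along the push direction. The box has turned slightly: housing corners at (40,300), (268,185), (420,485), deck corner (548,42). Refitting its pose.

```bash
python3 - <<'E'
from h import *
im=imaging.get_image('top')
f=lambda p:(np.array(p,float)+.5)/5-.5+[235,160]
def fit(A,B):  # rigid A->B
    a=A-A.mean(0);b=B-B.mean(0);t=np.arctan2((a[:,0]*b[:,1]-a[:,1]*b[:,0]).sum(),(a*b).sum())
    c,s=np.cos(t),np.sin(t);Q=np.array([[c,-s],[s,c]]);return t,B.mean(0)-Q@A.mean(0),np.linalg.norm(a@Q.T-b,axis=1)
P=np.vstack([px2w(im,f([(40,300),(268,185),(420,485)]),.09),px2w(im,f([(210,401)]),.098),px2w(im,f([(548,42)]),.035)])[:,:2]
L=np.array([[.165,-.1],[.0145,-.1],[.0145,.1],[.1,0],[-.185,-.11]])
t,o,r=fit(L,P);print('yaw',np.degrees(t),'o',o,'res',r.round(4))
x=np.array([np.cos(t),np.sin(t)]);y=np.array([-x[1],x[0]])
print('slot shift',np.linalg.norm(o+.014*x-O-.014*BX),'deck end',np.linalg.norm(o-.185*x-O+.185*BX))
B=px2w(im,f([(160,428),(252,365)]),.124)[:,:2];b=B[0]-B[1];print('bar',np.degrees(np.arctan2(b[1],b[0])),'knob', (np.degrees(t)+90-np.degrees(np.arctan2(b[1],b[0])))%180/57.3)
T=px2w(im,f([(453,222),(592,183),(505,370)]),.043)[:,:2]-o;print('tile',np.c_[T@x,T@y].round(4).tolist())
E
```

```text
yaw 118.236751593368 o [0.49793275 0.01226902] res [0.0026 0.0013 0.0028 0.0005 0.0021]
slot shift 0.0027596811166479105 deck end 0.0070997481080653626
bar 125.70862335827749 knob 1.440281470071388
tile [[-0.0772, -0.0349], [-0.1642, -0.0175], [-0.0636, 0.0596]]
```

```bash
cat >> h.py <<'E'
O=np.array([.4979,.0123]);YAW=np.radians(118.2);BX=np.array([np.cos(YAW),np.sin(YAW)]);BY=np.array([-BX[1],BX[0]])
E
python3 -c "
from h import *
rep(-.112,.1,.04,208.2)"
```

```text
t 9.525 pos [ 0.4681 -0.1331  0.2208] box -0.114 0.095 yaw -150.02 tilt [-0.001  0.    -1.   ] q [-0.43 -0.28  1.94  0.    1.49 -2.52] F [ 1.3  0.9 -0.5] open 0.042661141146692304 grip 0.0
shift units [0.098 0.041 3.617] turn 0.222
```

Emit:
play_rows(series=[[0.45, [0.1, 0.04, 0.8], [0, 0, 0.22]], [0.45, [0, 0, 0.8], [0, 0, 0]], [0.45, [0, 0, 0.8], [0, 0, 0]], [0.45, [0, 0, 0.8], [0, 0, 0]], [0.45, [0, 0, 0.3], [0, 0, 0]], [0.45, [0, 0, 0.06], [0, 0, 0]], [0.45, [0, 0, 0], [0, 0, 0]]])

```text
t: 10.4
tool_pos: [0.4641, -0.1345, 0.0448]
tool_rot: [-0.765, 3.045, -0.002]
contact_force: [0.5, 0.1, 0.3]
opening: 0.0387
grip_force: 0.0
```

Emit:
play_rows(series=[[0.45, [0, 0, 0.03], [0, 0, 0]], [0.45, [0, 0, 0], [0, 0, 0]]])

```text
t: 10.65
tool_pos: [0.4636, -0.1343, 0.0428]
tool_rot: [-0.765, 3.045, -0.002]
contact_force: [0.5, -0.6, 0.5]
opening: 0.0387
grip_force: 0.0
```

Emit:
play_rows(series=[[0.45, [0, 0, 0.03], [0, 0, 0]], [0.45, [0, 0, 0], [0, 0, 0]]])

```text
t: 10.9
tool_pos: [0.4629, -0.134, 0.0403]
tool_rot: [0.766, -3.047, -0.0]
contact_force: [0.4, -0.2, 0.1]
opening: 0.0381
grip_force: 0.0
```

Emit:
play_rows(series=[[0.45, [0, 0, 0.04], [0, 0, 0]], [0.45, [0, 0, 0], [0, 0, 0]], [0.45, [0, 0, 0], [0, 0, 0]]])

```text
t: 11.28
tool_pos: [0.4629, -0.134, 0.0382]
tool_rot: [0.766, -3.047, -0.0]
contact_force: [0.9, -0.6, -0.3]
opening: 0.0386
grip_force: 0.0
```

Emit:
play_rows(series=[[0.45, [0, 0, 0.03], [0, 0, 0]], [0.45, [0, 0, 0], [0, 0, 0]], [0.45, [0, 0, 0], [0, 0, 0]]])

```text
t: 11.65
tool_pos: [0.4629, -0.134, 0.0368]
tool_rot: [0.766, -3.047, -0.0]
contact_force: [-0.4, -1.5, 0.4]
opening: 0.0387
grip_force: 0.0
```

```bash
python3 -c "
from h import *
rep(-.112,.06,.04,208.2)"
```

```text
t 11.65 pos [ 0.4629 -0.134   0.0368] box -0.1124 0.0999 yaw -151.78 tilt [-0.  0. -1.] q [-0.44 -0.08  2.09 -0.    1.13 -2.5 ] F [-0.4 -1.5  0.4] open 0.03868681717910146 grip 0.0
shift units [-0.799  0.008 -0.064] turn 0.002
```

Emit:
play_rows(series=[[0.45, [0, 0, 0.03], [0, 0, 0]], [0.45, [0, 0, 0], [0, 0, 0]], [0.45, [0, 0, 0], [0, 0, 0]]])

```text
t: 12.02
tool_pos: [0.4629, -0.134, 0.0353]
tool_rot: [0.766, -3.047, -0.0]
contact_force: [-0.5, 0.5, -1.2]
opening: 0.0383
grip_force: 0.0
```

Emit:
play_rows(series=[[0.45, [0, 0, 0.03], [0, 0, 0]], [0.45, [0, 0, 0], [0, 0, 0]], [0.45, [0, 0, 0], [0, 0, 0]]])

```text
t: 12.4
tool_pos: [0.4629, -0.134, 0.0338]
tool_rot: [0.766, -3.047, -0.0]
contact_force: [-0.9, -0.1, -0.2]
opening: 0.0386
grip_force: 0.0
```

Emit:
play_rows(series=[[0.45, [0, 0, 0.03], [0, 0, 0]], [0.45, [0, 0, 0], [0, 0, 0]], [0.45, [0, 0, 0], [0, 0, 0]]])

```text
t: 12.78
tool_pos: [0.4635, -0.1341, 0.0337]
tool_rot: [-0.766, 3.046, 0.0]
contact_force: [-3.0, 1.1, 7.6]
opening: 0.0388
grip_force: 4.1
```

Emit:
play_rows(series=[[0.45, [0, 0, 0.03], [0, 0, 0]], [0.45, [0, 0, 0], [0, 0, 0]], [0.45, [0, 0, 0], [0, 0, 0]]])

```text
t: 13.15
tool_pos: [0.4644, -0.1343, 0.0336]
tool_rot: [-0.766, 3.045, -0.001]
contact_force: [-4.7, 2.6, 14.6]
opening: 0.0388
grip_force: 7.5
```

Emit:
play_rows(series=[[0.45, [0, 0, -0.1], [0, 0, 0]], [0.45, [-0.1, 0, 0], [0, 0, 0]], [0.45, [-0.1, 0, 0], [0, 0, 0]], [0.45, [-0.1, 0, 0], [0, 0, 0]], [0.45, [-0.1, 0, 0], [0, 0, 0]], [0.45, [-0.1, 0, 0], [0, 0, 0]], [0.45, [-0.1, 0, 0], [0, 0, 0]], [0.45, [-0.1, 0, 0], [0, 0, 0]]])

```text
t: 14.15
tool_pos: [0.4941, -0.1173, 0.0358]
tool_rot: [0.766, -3.047, 0.0]
contact_force: [0.2, 0.4, 0.1]
opening: 0.039
grip_force: 0.1
```

```bash
python3 -c "
from h import *
rep(-.112,.061,.036,208.2)
for n in ('scene','top'):
    im=imaging.get_image(n);c=im['color']
    if n=='scene': cv2.imwrite('pics/s4.png',cv2.resize(c[180:270,240:360],None,fx=6,fy=6,interpolation=cv2.INTER_CUBIC))
"
```

```text
t 14.15 pos [ 0.4941 -0.1173  0.0358] box -0.1124 0.0646 yaw -151.78 tilt [-0. -0. -1.] q [-0.38 -0.02  2.03 -0.    1.13 -2.44] F [0.2 0.4 0.1] open 0.039016338836637944 grip 0.10381390232964804
shift units [-0.072  0.008 -0.004] turn 0.002
```

View pics/s4.png

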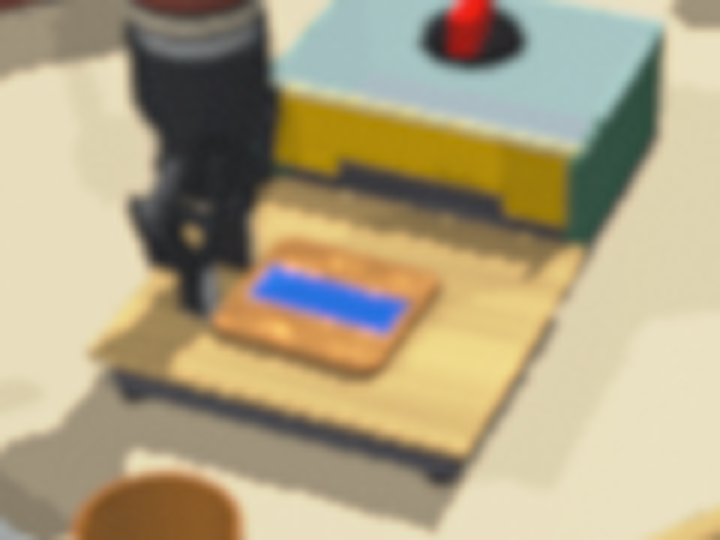

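The shutter is open, since the slot is dark at crop (420,190). The tile is squared up against the fingers. Measuring the blue band and the deck's outer corners (92,353), (464,460) in this view.

```bash
python3 - <<'E'
from h import *
im=imaging.get_image('scene');c=im['color'];H,S,V=cv2.split(cv2.cvtColor(c,cv2.COLOR_BGR2HSV))
m=((H>100)&(H<130)&(S>150)).astype(np.uint8);m[:205]=0;m[250:]=0;m[:,:265]=0;m[:,330:]=0
k=max(cv2.findContours(m,cv2.RETR_EXTERNAL,cv2.CHAIN_APPROX_NONE)[0],key=cv2.contourArea)
w=px2w(im,k.reshape(-1,2),.043)[:,:2]-O;l=np.c_[w@BX,w@BY].astype(np.float32)*1000
print('band mm',cv2.minAreaRect(l))
f=lambda p:(np.array(p,float)+.5)/6-.5+[240,180]
for n,p,z in(('deck',[(92,353),(464,460)],.035),('slot L/R',[(340,172),(503,210)],.035),('tile',[(213,322),(372,375),(440,283),(283,240)],.043)):
    w=px2w(im,f(p),z)[:,:2]-O;print(n,np.c_[w@BX,w@BY].round(4).tolist())
E
```

```text
band mm ((-102.41943359375, 1.2592582702636719), (74.84442901611328, 19.65273094177246), 88.91112518310547)
deck [[-0.1828, 0.1038], [-0.187, -0.1131]]
slot L/R [[0.0201, 0.0516], [0.0204, -0.052]]
tile [[-0.1436, 0.0508], [-0.1521, -0.0468], [-0.0663, -0.0492], [-0.0629, 0.0482]]
```

Emit:
play_rows(series=[[0.45, [-0.045, 0, 0], [0, 0, 0]], [0.45, [0, 0, 0], [0, 0, 0]], [0.45, [0.3, 0, 0], [0, 0, 0]], [0.45, [0, 0, -0.8], [0, 0, 0]], [0.45, [0, 0, -0.2], [0, 0, 0]], [0.45, [0, 0, 0], [0, 0, 0]]])

```text
t: 15.05
tool_pos: [0.4827, -0.124, 0.0865]
tool_rot: [-0.765, 3.045, -0.002]
contact_force: [0.6, -0.2, 0.6]
opening: 0.0388
grip_force: 0.0
```

```bash
python3 -c "
from h import *
rep(-.185,0,.08,118.2)"
```

```text
t 15.05 pos [ 0.4827 -0.124   0.0865] box -0.1129 0.0778 yaw -151.8 tilt [ 0.002 -0.001 -1.   ] q [-0.4  -0.12  2.03 -0.    1.23 -2.46] F [ 0.6 -0.2  0.6] open 0.03877518283979561 grip 0.0
shift units [-1.555 -1.441  0.134] turn 11.25
```

Emit:
play_rows(series=[[0.6, [-0.78, -0.65, 0], [0, 0, 0]], [0.6, [-0.78, -0.65, 0], [0, 0, 0]], [0.6, [0, 0, 0], [0, 0, 1]], [0.6, [0, 0, 0], [0, 0, 1]], [0.6, [0, 0, 0], [0, 0, 1]], [0.6, [0, 0, 0], [0, 0, 1]], [0.6, [0, 0, 0], [0, 0, 1]], [0.6, [0, 0, 0], [0, 0, 1]]])

```text
t: 16.05
tool_pos: [0.5807, -0.1435, 0.0836]
tool_rot: [-0.546, -3.09, -0.001]
contact_force: [0.7, 0.7, -0.7]
opening: 0.0508
grip_force: 0.0
```

Emit:
play_rows(series=[[0.6, [0, 0, 0], [0, 0, 1]], [0.6, [0, 0, 0], [0, 0, 1]], [0.6, [0, 0, 0], [0, 0, 1]], [0.6, [0, 0, 0], [0, 0, 1]], [0.6, [0, 0, 0], [0, 0, 1]], [0.6, [0, 0, 0], [0, 0, 0.25]], [0.6, [0, 0, 0.7], [0, 0, 0]], [0.6, [0, 0, 0], [0, 0, 0]]])

```text
t: 17.05
tool_pos: [0.5789, -0.1428, 0.0468]
tool_rot: [-1.607, -2.69, 0.002]
contact_force: [-0.2, 0.6, 0.0]
opening: 0.0512
grip_force: 0.0
```

```bash
python3 -c "
from h import *
rep(-.178,0,.036,118.2)"
```

```text
t 17.05 pos [ 0.5789 -0.1428  0.0468] box -0.1749 0.0019 yaw 118.28 tilt [-0.008  0.003 -1.   ] q [-0.37  0.17  1.81 -0.    1.17 -0.86] F [-0.2  0.6  0. ] open 0.051170202612099265 grip 0.0
shift units [-0.063  0.04   0.215] turn 0.01
```

Emit:
play_rows(series=[[0.6, [-0.06, 0.04, 0.15], [0, 0, 0]], [0.6, [0, 0, 0.09], [0, 0, 0]], [0.6, [0, 0, 0], [0, 0, 0]], [0.6, [0, 0, 0], [0, 0, 0]]])

```text
t: 17.55
tool_pos: [0.5855, -0.1457, 0.0393]
tool_rot: [1.612, 2.695, 0.0]
contact_force: [0.2, -1.4, 0.8]
opening: 0.0512
grip_force: 0.0
```

```bash
python3 -c "
from h import *
rep(-.115,0,.035,118.2)"
```

```text
t 17.55 pos [ 0.5855 -0.1457  0.0393] box -0.1806 -0.0026 yaw 118.23 tilt [ 0.001 -0.    -1.   ] q [-0.37  0.19  1.8   0.    1.15 -0.86] F [ 0.2 -1.4  0.8] open 0.05115859540357156 grip 0.0
shift units [ 1.312 -0.051  0.086] turn 0.003
```

Emit:
play_rows(series=[[0.6, [0, 0, 0.085], [0, 0, 0]], [0.6, [0.2, 0, 0], [0, 0, 0]], [0.6, [0.25, 0, 0], [0, 0, 0]], [0.6, [0.25, 0, 0], [0, 0, 0]], [0.6, [0.25, 0, 0], [0, 0, 0]], [0.6, [0.25, 0, 0], [0, 0, 0]], [0.6, [0.2, 0, 0], [0, 0, 0]], [0.6, [0.1, 0, 0], [0, 0, 0]]])

```text
t: 18.55
tool_pos: [0.5495, -0.0789, 0.0346]
tool_rot: [1.612, 2.696, 0.0]
contact_force: [-0.8, -0.5, -0.1]
opening: 0.0513
grip_force: 0.1
```

```bash
python3 -c "
from h import *
rep(0,0,.035,118.2)
im=imaging.get_image('scene');c=im['color']
cv2.imwrite('pics/s5.png',cv2.resize(c[170:270,240:360],None,fx=6,fy=6,interpolation=cv2.INTER_CUBIC))
H,S,V=cv2.split(cv2.cvtColor(c,cv2.COLOR_BGR2HSV))
m=((H>100)&(H<130)&(S>150)).astype(np.uint8);m[:195]=0;m[250:]=0;m[:,:265]=0;m[:,340:]=0
k=max(cv2.findContours(m,cv2.RETR_EXTERNAL,cv2.CHAIN_APPROX_NONE)[0],key=cv2.contourArea)
w=px2w(im,k.reshape(-1,2),.043)[:,:2]-O;l=np.c_[w@BX,w@BY].astype(np.float32)*1000
print('band mm',cv2.minAreaRect(l))
"
```

```text
t 18.55 pos [ 0.5495 -0.0789  0.0346] box -0.1047 -0.0023 yaw 118.24 tilt [ 0. -0. -1.] q [-0.28  0.09  1.92 -0.    1.13 -0.77] F [-0.8 -0.5 -0.1] open 0.051330359410272995 grip 0.1138787402305752
shift units [ 2.094 -0.045 -0.008] turn 0.006
band mm ((-43.64536666870117, 21.715030670166016), (37.61471939086914, 26.077842712402344), 86.96600341796875)
```

View pics/s5.png

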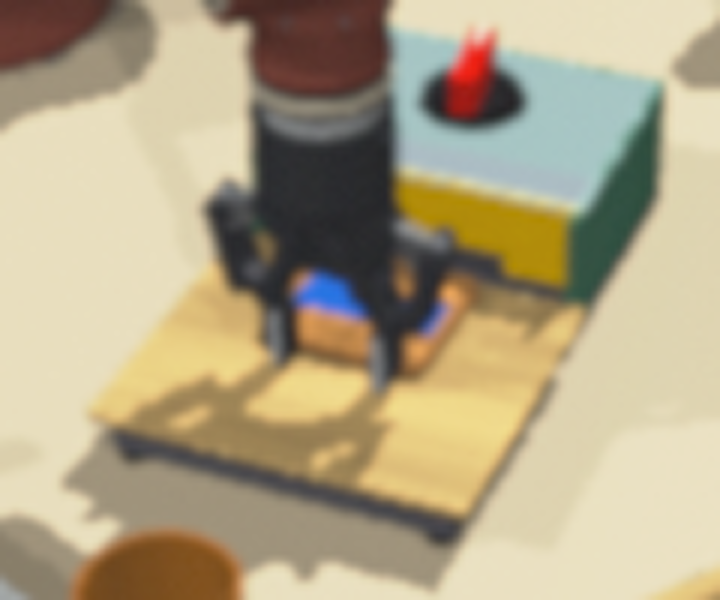

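The tile sits squarely against both fingers, with its right edge from (428,368) to (470,285) and the slot's right end at (503,270).

```bash
python3 - <<'E'
from h import *
im=imaging.get_image('scene')
f=lambda p:(np.array(p,float)+.5)/6-.5+[240,170]
for n,p,z in(('tile top right edge',[(433,358),(470,283)],.043),('slot R',[(503,270)],.035),('deck R edge',[(462,518),(590,305)],.035),('tail edge top',[(290,340),(420,370)],.043)):
    w=px2w(im,f(p),z)[:,:2]-O;print(n,np.c_[w@BX,w@BY].round(4).tolist())
c=im['color'];H,S,V=cv2.split(cv2.cvtColor(c,cv2.COLOR_BGR2HSV))
m=((H>100)&(H<130)&(S>150)).astype(np.uint8);m[:195]=0;m[250:]=0;m[:,:265]=0;m[:,340:]=0
k=np.argwhere(m)[:,::-1];w=px2w(im,k,.043)[:,:2]-O;y=w@BY;x=w@BX;i=np.argsort(y)
print('band y range',y.min(),y.max(),'x at ends',x[i[:5]].mean(),x[i[-5:]].mean())
E
```

```text
tile top right edge [[-0.0801, -0.0508], [-0.0086, -0.0433]]
slot R [[0.0204, -0.052]]
deck R edge [[-0.186, -0.1116], [0.0074, -0.1102]]
tail edge top [[-0.0947, 0.0285], [-0.0924, -0.0484]]
band y range 0.0033988850354711806 0.03988253928876812 x at ends -0.052868871830112865 -0.04307834087627919
```

Emit:
play_rows(series=[[0.6, [0.08, 0, 0], [0, 0, 0]], [0.6, [0.08, 0, 0], [0, 0, 0]], [0.6, [0.08, 0, 0], [0, 0, 0]], [0.6, [0.08, 0, 0], [0, 0, 0]]])

```text
t: 19.15
tool_pos: [0.5421, -0.0653, 0.0346]
tool_rot: [1.613, 2.696, -0.0]
contact_force: [-0.2, -0.0, 0.0]
opening: 0.0512
grip_force: 0.3
```

Emit:
play_rows(series=[[0.6, [0.08, 0, 0], [0, 0, 0]], [0.6, [0.08, 0, 0], [0, 0, 0]], [0.6, [0.08, 0, 0], [0, 0, 0]]])

```text
t: 19.52
tool_pos: [0.5364, -0.0546, 0.0346]
tool_rot: [1.613, 2.696, -0.0]
contact_force: [0.4, 0.0, 0.8]
opening: 0.0509
grip_force: 0.2
```

Emit:
play_rows(series=[[0.6, [0.08, 0, 0], [0, 0, 0]], [0.6, [0.08, 0, 0], [0, 0, 0]], [0.6, [0.08, 0, 0], [0, 0, 0]]])

```text
t: 19.9
tool_pos: [0.5307, -0.044, 0.0346]
tool_rot: [1.613, 2.696, -0.0]
contact_force: [-0.1, 0.1, 0.4]
opening: 0.0512
grip_force: 0.2
```

```bash
python3 -c "
from h import *
rep(0,0,.035,118.2)
im=imaging.get_image('scene');c=im['color']
cv2.imwrite('pics/s6.png',cv2.resize(c[170:270,240:360],None,fx=6,fy=6,interpolation=cv2.INTER_CUBIC))"
```

```text
t 19.9 pos [ 0.5307 -0.044   0.0346] box -0.0651 -0.0023 yaw 118.22 tilt [-0. -0. -1.] q [-0.22  0.04  1.97 -0.    1.12 -0.72] F [-0.1  0.1  0.4] open 0.051193131067783414 grip 0.23921633914142149
shift units [ 1.303 -0.045 -0.009] turn 0.002
```

View pics/s6.png

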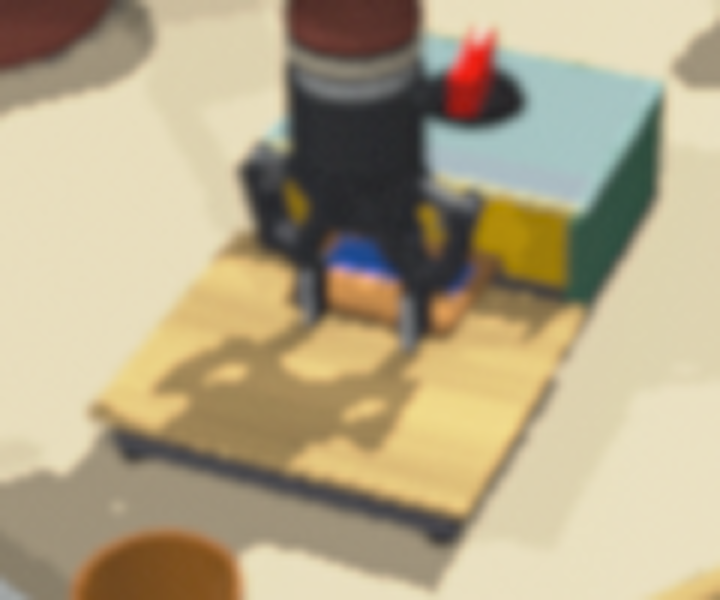

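The tile's nose is in the slot, and there is no force. Pushing on.

Emit:
play_rows(series=[[0.6, [0.1, 0, 0], [0, 0, 0]], [0.6, [0.1, 0, 0], [0, 0, 0]], [0.6, [0.1, 0, 0], [0, 0, 0]], [0.6, [0.1, 0, 0], [0, 0, 0]], [0.6, [0.1, 0, 0], [0, 0, 0]]])

```text
t: 20.58
tool_pos: [0.5189, -0.0219, 0.0346]
tool_rot: [1.613, 2.696, -0.0]
contact_force: [0.7, -0.5, 0.5]
opening: 0.0513
grip_force: 0.2
```

Emit:
play_rows(series=[[0.6, [0.1, 0, 0], [0, 0, 0]], [0.6, [0.1, 0, 0], [0, 0, 0]], [0.6, [0.1, 0, 0], [0, 0, 0]], [0.6, [0.1, 0, 0], [0, 0, 0]]])

```text
t: 21.08
tool_pos: [0.5093, -0.0043, 0.0345]
tool_rot: [-1.613, -2.696, 0.0]
contact_force: [0.8, -0.6, -0.1]
opening: 0.0511
grip_force: 0.1
```

Emit:
play_rows(series=[[0.6, [0.1, 0, 0], [0, 0, 0]], [0.6, [0.1, 0, 0], [0, 0, 0]], [0.6, [0.06, 0, 0], [0, 0, 0]], [0.6, [0, 0, 0], [0, 0, 0]]])

```text
t: 21.58
tool_pos: [0.5033, 0.0071, 0.0346]
tool_rot: [-1.612, -2.696, -0.0]
contact_force: [0.9, 0.3, 0.1]
opening: 0.051
grip_force: 0.0
```

```bash
python3 -c "
from h import *
rep(0,0,.035,118.2)
im=imaging.get_image('scene');c=im['color']
cv2.imwrite('pics/s7.png',cv2.resize(c[170:270,240:360],None,fx=6,fy=6,interpolation=cv2.INTER_CUBIC))"
```

```text
t 21.575 pos [0.5033 0.0071 0.0346] box -0.0072 -0.0023 yaw 118.24 tilt [-0.  0. -1.] q [-0.13 -0.02  2.04  0.    1.12 -0.63] F [0.9 0.3 0.1] open 0.05100931651050301 grip 0.0
shift units [ 0.143 -0.045 -0.009] turn 0.005
```

View pics/s7.png

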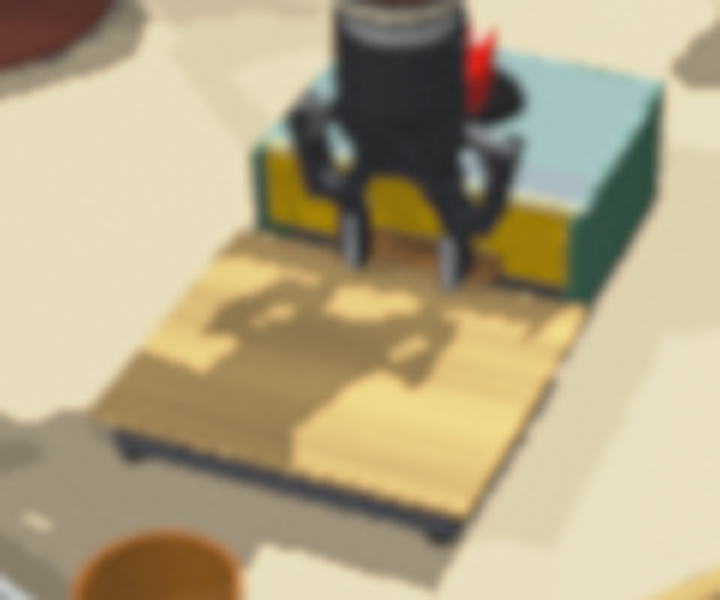

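The tail is still at the slot, visible between the fingers around (430,255). A few mm more.

Emit:
play_rows(series=[[0.6, [0.07, 0, 0], [0, 0, 0]], [0.6, [0.05, 0, 0], [0, 0, 0]], [0.6, [0, 0, 0], [0, 0, 0]]])

```text
t: 22.0
tool_pos: [0.5004, 0.0123, 0.0345]
tool_rot: [-1.612, -2.696, 0.0]
contact_force: [-0.2, -0.2, 0.4]
opening: 0.0512
grip_force: 0.0
```

Emit:
play_rows(series=[[0.6, [0.04, 0, 0], [0, 0, 0]], [0.6, [0, 0, 0], [0, 0, 0]]])

```text
t: 22.25
tool_pos: [0.4995, 0.014, 0.0345]
tool_rot: [-1.613, -2.696, 0.0]
contact_force: [0.0, 0.4, 0.4]
opening: 0.0512
grip_force: 0.0
```

```bash
python3 -c "
from h import *
rep(0,0,.035,118.2)
im=imaging.get_image('scene');c=im['color'];H,S,V=cv2.split(cv2.cvtColor(c,cv2.COLOR_BGR2HSV))
# orange tile pixels remaining ahead of the plate, near slot
x=c[205:222,298:322];print(H[208:222,300:322:2]);print(S[208:222,300:322:2])"
```

```text
t 22.25 pos [0.4995 0.014  0.0345] box 0.0007 -0.0022 yaw 118.22 tilt [-0.  0. -1.] q [-0.12 -0.03  2.05  0.    1.12 -0.61] F [0.  0.4 0.4] open 0.05115172150382031 grip 0.0
shift units [-0.014 -0.045 -0.009] turn 0.003
[[110 120 135  16  19  21  23  20 150  10  22]
 [105 113 112 115 127   7  19  18 105  17  23]
 [110 115 111 110 111 112 120 130 100  17  22]
 [ 90 174 124 113 110 110 111 112  90 135  19]
 [ 17  14   5 136 120 114 111 113 100 110 119]
 [ 18  17  16  13   3 141 117 113 105 111 111]
 [ 19  18  18  18  16  14   4 135 110 114 111]
 [ 19  19  19  19  19  18  17  15 120 177 134]
 [ 19  19  19  19  19  19  19  16  18  16  12]
 [ 19  19  20  19  19  19  19  18  18  18  17]
 [ 20  19  19  19  19  19  19  19  19  19  19]
 [ 22  20  20  20  19  19  19  19  19  19  19]
 [ 22  22  21  20  19  20  19  19  19  19  19]
 [ 20  21  19  19  20  20  19  19  19  19  19]]
[[ 10  46  31  67 124 159 201 112   4  32 161]
 [  6 120 147  96  43  33 105  60   6  44 207]
 [  9  98 167 178 158 117  53   7   9  36 189]
 [  3  48  80 141 175 176 158  44   8  11 101]
 [ 24 111  72  52  84 129 170  48   8  59  60]
 [ 75 123 125  97  57  41  95  40  11  84 160]
 [108 118 121 124 118  97  55  10   8  76 153]
 [115 116 116 119 119 120 117  28   3  34  62]
 [117 116 118 117 117 117 119  52  28 105  96]
 [119 118 117 116 116 117 117  89  76 118 127]
 [117 120 119 119 117 116 118 111 108 115 119]
 [113 116 117 117 119 117 116 116 115 117 115]
 [111 113 116 117 119 115 116 117 117 116 115]
 [117 117 119 120 119 116 116 117 116 118 118]]
```

Emit:
play_rows(series=[[0.6, [-0.4, 0, 0], [0, 0, 0]], [0.6, [-0.4, 0, 0], [0, 0, 0]], [0.6, [-0.6, 0, -0.8], [0, 0, 0]], [0.6, [-0.6, 0, -0.9], [0, 0, 0]], [0.6, [-0.6, 0, -0.9], [0, 0, 0]], [0.6, [-0.8, 0, -0.5], [0, 0, 0]], [0.6, [-0.8, 0, 0], [0, 0, 0]], [0.6, [0, 0, 0], [0, 0, 0]]])

```text
t: 23.3
tool_pos: [0.5999, -0.1749, 0.19]
tool_rot: [1.618, 2.692, -0.0]
contact_force: [-0.2, 0.5, -1.1]
opening: 0.0513
grip_force: 0.0
```

```bash
python3 - <<'E'
from h import *
rep()
for n in('scene','top'):
    im=imaging.get_image(n);c=im['color'];H,S,V=[a.astype(int) for a in cv2.split(cv2.cvtColor(c,cv2.COLOR_BGR2HSV))]
    # box-frame samples: x across gap at several y, at heights of deck top
    ys=np.arange(-.05,.051,.02)
    for z in (.035,.043) if n=='scene' else (.035,):
      for x in (-.01,-.004,.002,.006,.010,.014,.018):
        w=np.array([np.r_[O+x*BX+y*BY,z] for y in ys]);p=np.round(w2px(im,w)).astype(int)
        print(n,z,x,[(H[v,u],S[v,u],V[v,u]) for u,v in p])
    # knob bar and deck corners for box shift
    m=(((H<8)|(H>172))&(S>150)&(V>90)).astype(np.uint8)
    kp=w2px(im,[np.r_[O+.1*BX,.12]])[0].astype(int);q=np.zeros_like(m);q[kp[1]-16:kp[1]+16,kp[0]-16:kp[0]+16]=1
    ks=[k for k in cv2.findContours(m*q,cv2.RETR_EXTERNAL,cv2.CHAIN_APPROX_NONE)[0]]
    if ks and n=='top':
        b=px2w(im,cv2.boxPoints(cv2.minAreaRect(np.vstack(ks))),.124)[:,:2];e=max((b[1]-b[0],b[2]-b[1]),key=np.linalg.norm);print('bar yaw',np.degrees(np.arctan2(e[1],e[0]))%180,'centre',b.mean(0))
E
```

```text
t 23.3 pos [ 0.5999 -0.1749  0.19  ] box -0.2132 -0.0014 yaw 117.99 tilt [ 0.001 -0.001 -1.   ] q [-0.4   0.08  1.65 -0.    1.41 -0.89] F [-0.2  0.5 -1.1] open 0.05134372806997985 grip 0.0
scene 0.035 -0.01 [(np.int64(19), np.int64(115), np.int64(157)), (np.int64(19), np.int64(113), np.int64(158)), (np.int64(19), np.int64(117), np.int64(157)), (np.int64(19), np.int64(117), np.int64(153)), (np.int64(19), np.int64(113), np.int64(156)), (np.int64(19), np.int64(115), np.int64(157))]
scene 0.035 -0.004 [(np.int64(19), np.int64(118), np.int64(155)), (np.int64(19), np.int64(114), np.int64(157)), (np.int64(19), np.int64(119), np.int64(152)), (np.int64(19), np.int64(117), np.int64(153)), (np.int64(18), np.int64(118), np.int64(153)), (np.int64(19), np.int64(111), np.int64(143))]
scene 0.035 0.002 [(np.int64(16), np.int64(127), np.int64(151)), (np.int64(17), np.int64(123), np.int64(149)), (np.int64(18), np.int64(126), np.int64(150)), (np.int64(18), np.int64(123), np.int64(149)), (np.int64(16), np.int64(124), np.int64(140)), (np.int64(18), np.int64(95), np.int64(116))]
scene 0.035 0.006 [(np.int
[... 4582 characters left out ...]
111), np.int64(147)), (np.int64(22), np.int64(81), np.int64(139))]
top 0.035 0.014 [(np.int64(26), np.int64(77), np.int64(206)), (np.int64(24), np.int64(129), np.int64(215)), (np.int64(24), np.int64(116), np.int64(213)), (np.int64(25), np.int64(96), np.int64(215)), (np.int64(26), np.int64(79), np.int64(214)), (np.int64(27), np.int64(71), np.int64(214))]
top 0.035 0.018 [(np.int64(22), np.int64(73), np.int64(204)), (np.int64(20), np.int64(57), np.int64(191)), (np.int64(20), np.int64(54), np.int64(189)), (np.int64(21), np.int64(38), np.int64(194)), (np.int64(23), np.int64(55), np.int64(203)), (np.int64(22), np.int64(47), np.int64(188))]
bar yaw 128.23233554259227 centre [0.45137991 0.10036873]
```

```bash
python3 - <<'E'
from h import *
for n in('scene','top'):
    im=imaging.get_image(n);c=cv2.cvtColor(im['color'],cv2.COLOR_BGR2HSV).astype(np.float32)
    for y in(-.02,0.,.02):
        # walk along image line over the gap; report x if at z=.035 and if at z=.018
        w=np.array([np.r_[O+x*BX+y*BY,.035] for x in np.arange(-.008,.036,.004)]);p=w2px(im,w).astype(np.float32)
        s=cv2.remap(c,p[:,:1],p[:,1:],cv2.INTER_LINEAR)[:,0].astype(int)
        g=px2w(im,p,.018)[:,:2]-O
        print(n,y,[(int(1000*a),*map(int,h)) for a,h in zip(g@BX,s)],'y at floor',(g@BY)[3].round(3))
    if n=='top': # tile extent in y along gap
        ys=np.arange(-.064,.065,.004);p=w2px(im,[np.r_[O+.006*BX+y*BY,.035] for y in ys]).astype(np.float32)
        s=cv2.remap(c,p[:,:1],p[:,1:],cv2.INTER_LINEAR)[:,0].astype(int);print([(int(round(1000*y)),int(h[1])) for y,h in zip(ys,s)])
E
```

```text
scene -0.02 [(13, 19, 115, 154), (17, 18, 117, 155), (21, 17, 117, 154), (25, 16, 115, 148), (29, 89, 75, 128), (33, 147, 49, 108), (37, 120, 114, 120), (41, 111, 153, 124), (45, 111, 160, 121), (50, 120, 88, 111), (54, 114, 53, 112)] y at floor -0.011
scene 0.0 [(13, 19, 116, 154), (17, 19, 118, 152), (21, 17, 120, 149), (25, 14, 112, 141), (29, 35, 68, 123), (33, 115, 67, 116), (37, 117, 109, 123), (41, 112, 151, 123), (45, 111, 154, 119), (50, 116, 91, 111), (54, 76, 77, 118)] y at floor 0.01
scene 0.02 [(13, 19, 116, 154), (17, 18, 118, 151), (21, 18, 121, 147), (25, 15, 114, 139), (29, 10, 92, 127), (33, 78, 75, 113), (37, 120, 99, 111), (41, 112, 156, 118), (45, 111, 148, 118), (50, 110, 102, 113), (54, 52, 80, 118)] y at floor 0.03
top -0.02 [(-8, 19, 101, 136), (-4, 19, 101, 140), (0, 18, 106, 135), (3, 15, 109, 110), (7, 15, 114, 117), (11, 19, 127, 164), (15, 23, 110, 211), (19, 12, 36, 182), (23, 16, 18, 183), (27, 43, 13, 185), (31, 100, 43, 192)] y at floor -0.022
top 0.0 [(-8, 19, 102, 137), (-4, 19, 103, 139), (0, 18, 94, 115), (3, 14, 107, 106), (7, 15, 114, 118), (11, 19, 121, 166), (15, 24, 90, 210), (19, 15, 32, 182), (23, 24, 17, 181), (27, 47, 13, 184), (31, 98, 43, 191)] y at floor -0.001
top 0.02 [(-8, 19, 102, 136), (-4, 19, 102, 137), (0, 19, 95, 117), (3, 15, 106, 106), (7, 15, 109, 119), (11, 20, 104, 168), (15, 26, 71, 205), (19, 15, 29, 185), (23, 25, 19, 186), (27, 53, 17, 186), (31, 103, 46, 193)] y at floor 0.019
[(-64, 20), (-60, 19), (-56, 20), (-52, 29), (-48, 73), (-44, 100), (-40, 106), (-36, 107), (-32, 108), (-28, 108), (-24, 108), (-20, 111), (-16, 111), (-12, 110), (-8, 110), (-4, 110), (0, 110), (4, 111), (8, 110), (12, 112), (16, 111), (20, 109), (24, 111), (28, 111), (32, 112), (36, 111), (40, 111), (44, 108), (48, 80), (52, 29), (56, 15), (60, 17), (64, 16)]
```

Both views agree with a flat tile on the floor: centre about 46 mm in, and y from -49 to +49 mm. The knob reads about 1.40 rad and the arm is clear, so I'm handing in.

```bash
python3 -c "
from station import ctrl
print(ctrl.finish_job())"
```

```text
the job is handed in; nothing more can be done
None
```

I handed the job in, and no verdict came back: the shutter is open with the knob at about 1.40 rad, and the box shifted about 3 mm at the slot and 7 mm at the deck's outer end. From two camera views, the tile lies flat on the box floor with its centre about 46 mm past the deck edge, only about 4 mm inside the 42 mm limit.

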